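Register the long bar blank in the drilling jig

ROBOT

A 6-joint arm with a two-finger parallel gripper is mounted at the origin on the work surface. World frame = base frame: x ahead of the robot, y to its left, z up, the work surface at z = 0. Lengths are in m, angles in degrees, forces in N, time in s.
With the tool pointing down it reaches from about 0.25 to 0.725 m from the base axis. Payload 9.7 kg.
Tool frame: the origin (TCP) lies at the very end of the fingers, on their centre line; the grasp point (between the pads) lies 19 mm behind it (bot.pinch_z is the distance from the TCP to the grasp point, in m); x points along the fingers, z is the direction in which the jaws open and shut, and the axes are right-handed (so a half turn about x gives the same grasp; the last joint's range is limited). The gripper opens to 85 mm and grips with 20 to 120 N. Pads are 22 mm wide; open, the fingers measure 114 mm over their backs; the gripper's body (76 mm by 85 mm) begins 54 mm behind the grasp point. The pads swing forward as they close: fully open they stand 13 mm farther back than shut.
Start: joints at [-71.104, 4.979, 10.078, 95.1, 0, 90], TCP at [0.178, -0.52, 0.231] pointing down, gripper open.
Joint ranges: [-179.16, 179.16], [-48.56, 103.87], [-65.8, 70.77], [-126.05, 130.52], [-82.76, 87.17], [-180, 180]. Speed limits (degrees/s): [127.2, 127.2, 147.25, 180, 180, 180].

INTERFACE

Orientations are given as [roll, pitch, yaw] about the fixed x, y, z axes, in that order (R = Rz(yaw) Ry(pitch) Rx(roll)).
In Python, from workcell import bot gives the robot as it stands.
- The arm moves only by the tool play_rows, never from a script. Its argument "rows" is a list of rows, each a list of 3 entries, a list of its own where there are three numbers: the shift along the tool's x, y, z in cm, then the turn about the tool's x in degrees, then the finger opening in cm, from 0 to 8.54. A call has 1 to 12 rows; each row is the pose to reach, as a shift and turn from the pose commanded when the call began, along the tool's axes at that moment; what a row does not reach only later rows make up. A row lasts 1/12 s, in which the tool goes at most 41.7 mm and 7.16 degrees, less where a joint would pass 70% of its speed; a pose out of reach is approached as far as the arm can. A call with a gripper value outside its range is refused whole. The fingers move at their own pace and stop on an object; "squeeze" is the grip in N (left out, the last holds). Time passes only in rows, so rows that repeat a pose let the fingers close. It gives the time, the measured TCP pose, the force and the opening at its end, in the units of the state.
- bot.get_obs(): the state, without advancing time (a new reading comes with each control period).
- bot.camera(name): name is "scene" or "top" or "wrist"; returns (picture, depth): 420x560x3 uint8, blue, green, red; 420x560 float32, m along the optical axis (not along the pixel's ray), 0 where there is no reading.
- bot.camera_model(name): a dict with "fx", "fy", "cx", "cy" (pixels), "origin" and "attitude" of the camera in the world; the wrist camera has in their place "mount" (4x4, takes a point from camera to tool coordinates, whose origin is the TCP and whose axes are the tool frame's). Camera axes: x right, y down, z forward; pixel columns grow to the right and rows downward; lengths in m; the calibration is good to about 2 mm. A picture is of the moment at which its call begins: read the wrist's pose just before it. camera_model takes no time and is no camera call.
- bot.job_done(): hands the job in, once; it reports no verdict.
The state is a dict: "time": time; "q": joint angles; "qd": joint speeds; "joint_efforts": joint torques, N m; "ee_pos": TCP position; "tcp_rot": TCP orientation; "wrist_force": force on the tool from outside, world axes, zero at the start; "torque": the same for the moment, N m; "opening": finger opening in m.
Only numpy, scipy, OpenCV 4.12 (cv2) and the standard library are available. Lean on these libraries where they do the work, as an engineer would, in place of code of your own. Each camera call takes 0.05 s, during which the arm holds its last target.

TASK

In this orthopaedic workshop, get the longer of the two aluminium bars ready for drilling: slide it across the jig plate, without lifting it, until its long side presses flush against the long fence, and then along the fence until its end presses against the small end stop. Leave it resting there, and leave the short bar where it lies.

Things in the scene. Friction and masses are not known exactly. Their poses are not given: they have to be found in the camera images.
- long_bar: Long flat aluminium bar, loose on the grey jig plate: 130 mm long (its y), 30 mm wide (its x), 18 mm high, 0.15 to 0.25 kg, a dark dot near each end. Origin: centre of its underside, z up. Starts within 12 degrees of parallel to the fence, on the left or right half of the plate, the short bar on the other half. Finally its centre is 15 mm from the fence face and 65 mm from the end stop face.
- short_bar: Bystander bar, loose on the same plate: same look, width (30 mm, its x) and height (18 mm), but only 80 mm long (its y). Origin: centre of its underside. Not to be disturbed.
- long_fence: Bright steel fence fixed at the far edge of the jig plate: 360 mm long, 22 thick, 12 above the plate. Origin: middle of its face to the robot, at plate-top level. x points into the fence, away from the robot; y along it to the end stop (robot's left); z up. The plate is 10 mm thick, fixed on the bench, reaches 175 mm from the face to the robot and 190 mm either way along y. Place and yaw vary.
- end_stop: Small bright steel stop fixed on the plate at the fence's left end, square to it. Its face looks along the fence to the robot's right, reaches 45 mm from the fence face towards the robot and stands 12 mm above the plate. Origin: the corner where this face meets the fence face, at plate-top level, 160 mm along +y from the fence's origin. Axes as the fence's.
There are look-alikes about, which are no part of the job. Leave any yellow look-alike of the long_bar alone.

How it is judged:
By the outcome, as a careful person would: the job done as asked, in the order asked, and still so for the second after the job is handed in, with the robot touching nothing.
It also fails if it takes over 45 s, if anything falls off the work surface, if the arm or the gripper's body presses on something with over 40 N, if the wrist force passes 120 N, or if a joint passes its speed limit or range.

## Working session

There is one attempt and no reset: what is moved stays moved. The work goes in short steps, Python scripts to look and compute and a tool call to move; the robot and the scene stay as the last step left them, time stands still between calls to the robot, and variables do not carry over. Pictures are saved under pics/ and viewed, and the job is handed in when it is done.

Besides the shell and the picture viewer there is one more tool, called after "Request:" as a command line: name --argument value ..., lists and objects as JSON in quotes. play_rows: Moves the arm, as the interface text tells. Its arguments: {"type":"object","properties":{"rows":{"type":"array"},"squeeze":{"type":"number"}},"required":["rows"]}

```bash
mkdir -p pics; ls
python3 - <<'E'
from workcell import bot
import cv2,numpy as np
for n in ("top","scene"):
    p,d=bot.camera(n); cv2.imwrite(f"pics/{n}0.png",p); np.savez(f"pics/{n}0.npz",p=p,d=d)
    print(n,bot.camera_model(n))
print(bot.camera_model("wrist")); print(bot.get_obs(),bot.pinch_z)
E
```

```text
pics
top {'fx': 393.0814586863802, 'fy': 393.0814586863802, 'cx': 274.876184995167, 'cy': 211.79325801295477, 'origin': array([0.43932899, 0.0789688 , 0.67882823]), 'attitude': array([-168.92923333,   -1.56388062,  -88.31081404])}
scene {'fx': 488.83296212570565, 'fy': 488.83296212570565, 'cx': 275.61570694300565, 'cy': 207.22736018630604, 'origin': array([ 1.14999965, -0.04861919,  0.63920426]), 'attitude': array([-135.62749575,    0.19382553,   76.8133459 ])}
{'fx': 346.455216141632, 'fy': 346.455216141632, 'cx': 280.67919443305664, 'cy': 216.0345627780289, 'mount': array([[ 5.75939268e-04, -3.24468915e-01,  9.45896184e-01,
        -1.42608459e-01],
       [-7.35393774e-04, -9.45896223e-01, -3.24468480e-01,
         8.28268564e-02],
       [ 9.99999564e-01, -5.08732025e-04, -7.83391198e-04,
        -2.05129970e-04],
       [ 0.00000000e+00,  0.00000000e+00,  0.00000000e+00,
         1.00000000e+00]])}
{'time': 0.1, 'q': array([-7.11036064e+01,  5.00915815e+00,  1.00408781e+01,  9.50992204e+01,
        6.87685989e-04,  8.99996239e+01]), 'qd': array([ 0.05326651, -0.14463149,  0.11620131, -0.05490195, -0.08305624,
        0.00757133]), 'joint_efforts': array([ 5.80669821e-04, -5.21557224e+01,  4.65655267e+01,  1.59022881e-02,
        3.79869687e-05,  1.61023110e-06]), 'ee_pos': array([ 0.17806344, -0.52017703,  0.23065923]), 'tcp_rot': array([179.41592271,  89.932496  , 108.31269194]), 'wrist_force': array([-0.22456697,  0.08558312, -0.02370808]), 'torque': array([-0.04465012, -0.02385097, -0.01108951]), 'opening': 0.08513911267826106} 0.0187
```

View pics/top0.png

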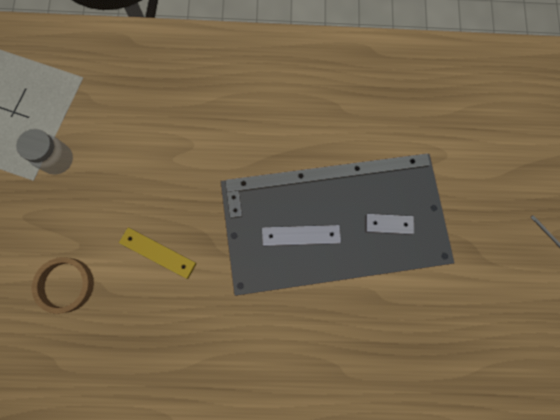

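View pics/scene0.png

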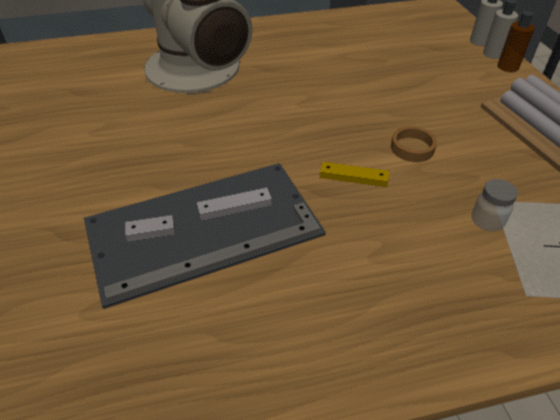

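The top view shows the long bar centred near (301,235), the short bar near (390,224), the fence along (227,185) to (430,160) and the end stop near (234,204). The yellow bar is off the plate at (157,253). Next I'll measure these.

```bash
cat > h.py <<'E'
import numpy as np,cv2
from scipy.spatial.transform import Rotation as R
def cast(m,uv,z):
    Rm=R.from_euler('xyz',m['attitude'],degrees=True).as_matrix()
    uv=np.atleast_2d(uv).astype(float)
    d=np.c_[(uv[:,0]-m['cx'])/m['fx'],(uv[:,1]-m['cy'])/m['fy'],np.ones(len(uv))]@Rm.T
    o=np.array(m['origin']); return o+d*((z-o[2])/d[:,2])[:,None]
def proj(m,P):
    Rm=R.from_euler('xyz',m['attitude'],degrees=True).as_matrix()
    c=(np.atleast_2d(P)-m['origin'])@Rm
    return np.c_[m['fx']*c[:,0]/c[:,2]+m['cx'],m['fy']*c[:,1]/c[:,2]+m['cy']]
E
python3 - <<'E'
from workcell import bot
from h import *
for n in("top","scene"):
    f=np.load(f"pics/{n}0.npz");p=f['p'];m=bot.camera_model(n)
    hsv=cv2.cvtColor(p,cv2.COLOR_BGR2HSV)
    for (name,lo,hi,z) in(("bar",150,256,.028),("fence",88,150,.022),("plate",50,88,.01)):
        mask=((hsv[...,1]<60)&(hsv[...,2]>=lo)&(hsv[...,2]<hi)).astype(np.uint8)
        if n=="top": mask[:140]=0;mask[310:]=0;mask[:,:200]=0;mask[:,470:]=0
        else: mask[:160]=0;mask[300:]=0;mask[:,340:]=0;mask[:,:70]=0
        cs,_=cv2.findContours(mask,cv2.RETR_EXTERNAL,cv2.CHAIN_APPROX_NONE)
        for c in cs:
            if cv2.contourArea(c)<120: continue
            P=cast(m,c[:,0],z)[:,:2]
            r=cv2.minAreaRect((P*1000).astype(np.float32))
            print(n,name,cv2.contourArea(c),np.round(cv2.boxPoints(r)).tolist(),np.round(r[0],1),np.round(r[1],1),round(r[2],1))
    print(hsv[[235,224,172,204,270] if n=="top" else [203,227,246,213,250],[301,390,330,234,300] if n=="top" else [234,149,247,302,120]].tolist())
E
python3 - <<'E'
import cv2
p=cv2.imread('pics/top0.png')[140:305,205:465]
cv2.imwrite('pics/top0c.png',cv2.resize(p,None,fx=3,fy=3,interpolation=cv2.INTER_CUBIC))
E
```

```text
top fence 1397.5 [[510.0, 85.0], [519.0, -48.0], [551.0, -45.0], [543.0, 87.0]] [530.6  19.6] [ 32.6 132.5] 3.7
top fence 809.0 [[538.0, -173.0], [571.0, -174.0], [572.0, -93.0], [540.0, -92.0]] [ 555.3 -133.1] [80.7 32.5] 89.0
top fence 2439.0 [[557.0, 141.0], [620.0, -216.0], [685.0, -205.0], [622.0, 152.0]] [621.1 -31.7] [ 65.9 362.4] 9.9
top plate 21586.5 [[428.0, 128.0], [493.0, -245.0], [687.0, -211.0], [622.0, 162.0]] [557.3 -41.5] [197.4 378.4] 9.9
[[113, 16, 145], [115, 11, 140], [60, 5, 103], [90, 3, 101], [60, 3, 76]]
scene fence 1663.0 [[610.0, 116.0], [666.0, -206.0], [687.0, -203.0], [630.0, 120.0]] [648.2 -43.2] [ 20.5 327.3] 10.0
scene fence 633.0 [[535.0, -173.0], [569.0, -173.0], [570.0, -94.0], [536.0, -93.0]] [ 552.4 -133.2] [79.7 34.1] 89.0
scene fence 252.0 [[561.0, 137.0], [565.0, 112.0], [628.0, 123.0], [624.0, 147.0]] [594.9 130. ] [63.7 25.2] 9.1
scene fence 909.0 [[506.0, 83.0], [515.0, -48.0], [550.0, -46.0], [541.0, 85.0]] [527.8  18.6] [ 34.8 131.5] 3.8
scene plate 18156.0 [[432.0, 125.0], [497.0, -246.0], [692.0, -212.0], [628.0, 159.0]] [562.3 -43.9] [198.3 376.6] 9.9
[[0, 15, 133], [0, 14, 131], [45, 34, 15], [30, 22, 91], [0, 0, 59]]
```

View pics/top0c.png

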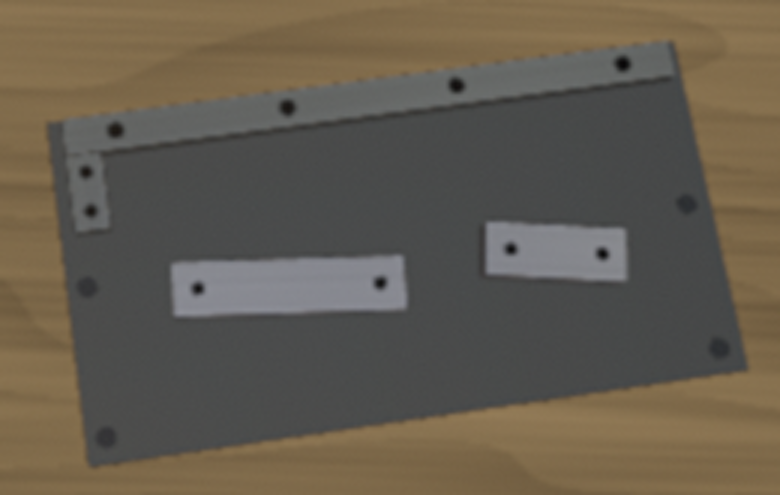

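```bash
cat >> h.py <<'E'
yaw=np.radians(9.9); FX=np.array([np.cos(yaw),np.sin(yaw),0]); FY=np.array([-np.sin(yaw),np.cos(yaw),0])
FO=np.array([.6325,-.0295,.010])
def w(xp,yp,z): return FO*[1,1,0]+FX*xp+FY*yp+[0,0,z]
def f(p): d=np.array(p)-FO; return np.round([d@FX*1000,d@FY*1000,p[2]*1000],1)
def tool(o,target=None):
    M=R.from_euler('xyz',o['tcp_rot'],degrees=True).as_matrix()
    # turn about tool x to put tool z on +FY or -FY
    fy=M.T@FY; fx=M.T@FX
    a=np.degrees(np.arctan2(-fy[1],fy[2]))
    print("TCP fence",f(o['ee_pos']),"turn",a,(a+360)%360-180,"toolaxes z",M[:,2].round(3),"y",M[:,1].round(3),"FX in tool",fx.round(4),"FY",fy.round(4),"F",o['wrist_force'].round(2),"q",o['q'].round(1),"op",o['opening'],"t",o['time'])
    if target is not None: print("shift cm",(M.T@(target-o['ee_pos'])*100).round(2))
E
python3 - <<'E'
from workcell import bot
from h import *
o=bot.get_obs(); tool(o,w(-.145,.065,.15)); print(w(-.145,.065,.15))
E
```

```text
TCP fence [-532.  -405.2  230.7] turn -171.00322501402036 8.996774985979641 toolaxes z [ 0.324 -0.946 -0.001] y [0.946 0.324 0.   ] FX in tool [-2.000e-04  9.877e-01  1.564e-01] FY [ 0.0012  0.1564 -0.9877] F [-0.22  0.09 -0.02] q [-71.1   5.   10.   95.1   0.   90. ] op 0.08513911267826106 t 0.1
shift cm [  8.11  45.58 -40.38]
[0.47848376 0.00960239 0.15      ]
```

Request:
play_rows --rows '[[[1, 4, -3.5], 2, 5], [[2, 8, -7], 4, 5], [[3, 11, -10], 6, 5], [[4, 15, -13], 8, 5], [[5, 18, -16], 9, 5], [[5, 22, -19], 9, 5], [[5, 25, -22], 9, 5], [[5, 28, -25], 9, 5], [[5, 31, -28], 9, 5], [[5, 35, -31], 9, 5], [[5, 38, -34], 9, 5], [[5, 41, -37], 9, 5]]'

```text
time: 1.1
ee_pos: [0.4202, -0.086, 0.1813]
tcp_rot: [52.9, 90.0, -27.2]
wrist_force: [0.9, -1.5, 0.6]
opening: 0.0501
```

Run:
```python
from workcell import bot
from h import *
o=bot.get_obs(); tool(o,w(-.145,.065,.10))
```

```text
TCP fence [-218.8  -19.1  181.3] turn 179.99673930826663 -0.0032606917334305763 toolaxes z [ 0.172 -0.985  0.   ] y [0.985 0.172 0.   ] FX in tool [ 2.e-04  1.e+00 -1.e-04] FY [-1.e-04 -1.e-04 -1.e+00] F [ 0.92 -1.48  0.62] q [-11.6 -12.3 -11.9  90.4  -0.  158.5] op 0.05010594383921472 t 1.1
shift cm [ 8.13  7.38 -8.41]
```

Request:
play_rows --rows '[[[2, 1.5, -2], 0, 5], [[4, 3, -4], 0, 5], [[5, 4, -5], 0, 5], [[5, 4, -5], 0, 5], [[5, 4, -5], 0, 5], [[5, 4, -5], 0, 5]]'

```text
time: 1.6
ee_pos: [0.4505, -0.0324, 0.1319]
tcp_rot: [14.5, 90.0, -65.6]
wrist_force: [-0.4, -0.3, 0.2]
opening: 0.0502
```

Run:
```python
from workcell import bot
from h import *
o=bot.get_obs(); tool(o,w(-.145,.065,.014))
p,d=bot.camera("wrist"); cv2.imwrite("pics/w1.png",p)
p,d=bot.camera("top"); cv2.imwrite("pics/t1.png",p)
```

```text
TCP fence [-179.8   28.5  131.9] turn 179.99445272093448 -0.005547279065467592 toolaxes z [ 0.172 -0.985  0.   ] y [0.985 0.172 0.   ] FX in tool [ 1.e-04  1.e+00 -1.e-04] FY [-2.e-04 -1.e-04 -1.e+00] F [-0.39 -0.29  0.2 ] q [ -4.1  -9.4 -14.8  84.5  -0.  166. ] op 0.05018474425103294 t 1.6
shift cm [11.79  3.48 -3.66]
```

View pics/w1.png

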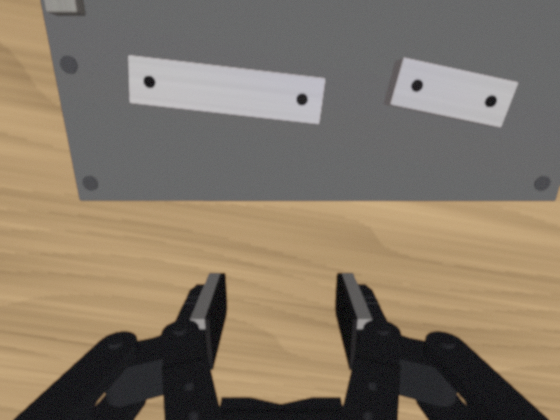

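View pics/t1.png

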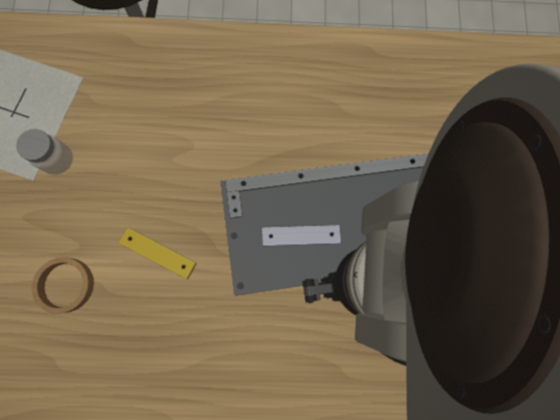

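The wrist view shows the plate's near edge horizontal (row 200), so the yaw is right. The long bar's corners are at (129,56), (324,78), (320,123) and (130,103), and the fingertips are near (215,275) and (345,275).

```bash
cat >> h.py <<'E'
def wcast(m,o,uv,z):
    M=R.from_euler('xyz',o['tcp_rot'],degrees=True).as_matrix(); T=np.array(m['mount'])
    uv=np.atleast_2d(uv).astype(float)
    d=np.c_[(uv[:,0]-m['cx'])/m['fx'],(uv[:,1]-m['cy'])/m['fy'],np.ones(len(uv))]@(M@T[:3,:3]).T
    og=o['ee_pos']+M@T[:3,3]; return og+d*((z-og[2])/d[:,2])[:,None]
E
python3 - <<'E'
from workcell import bot
from h import *
o=bot.get_obs(); m=bot.camera_model("wrist")
for uv,z in([(129,56),.028],[(324,78),.028],[(320,123),.028],[(130,103),.028],[(403,58),.028],[(517,82),.028],[(500,127),.028],[(391,104),.028],[(80,200),.01],[(550,200),.01],[(47,12),.022],[(77,11),.022]):
    print(uv,f(wcast(m,o,uv,z)[0]))
E
```

```text
(129, 56) [-71.2 126.8  28. ]
(324, 78) [-84.8  -0.6  28. ]
(320, 123) [-113.7    1.    28. ]
(130, 103) [-100.3  130.3   28. ]
(403, 58) [-72.8 -51.7  28. ]
(517, 82) [ -87.5 -129.2   28. ]
(500, 127) [-116.6 -123.8   28. ]
(391, 104) [-101.3  -46.7   28. ]
(80, 200) [-173.8  188.    10. ]
(550, 200) [-174.6 -186.1   10. ]
(47, 12) [-44.7 178.2  22. ]
(77, 11) [-44.1 158.8  22. ]
```

Request:
play_rows --rows '[[[2, 1, -1], 0, 5], [[4, 2, -2], 0, 5], [[6, 3, -3], 0, 5], [[8, 3.5, -3.6], 0, 5], [[9.5, 3.5, -3.6], 0, 5], [[10.5, 3.5, -3.6], 0, 5], [[11, 3.5, -3.6], 0, 5], [[11.5, 3.5, -3.6], 0, 5], [[11.5, 3.5, -3.6], 0, 5], [[11.5, 3.5, -3.6], 0, 5]]'

```text
time: 2.53
ee_pos: [0.4793, 0.0093, 0.0172]
tcp_rot: [80.5, 89.9, 0.4]
wrist_force: [0.4, -0.2, -0.2]
opening: 0.0502
```

Run:
```python
from workcell import bot
from h import *
o=bot.get_obs(); tool(o,w(-.145,.065,.015))
p,d=bot.camera("wrist"); cv2.imwrite("pics/w2.png",p)
```

```text
TCP fence [-144.3   64.5   17.2] turn 179.9628355019547 -0.037164498045285654 toolaxes z [ 0.171 -0.985  0.   ] y [0.985 0.171 0.001] FX in tool [ 1.e-03  1.e+00 -6.e-04] FY [-2.e-04 -6.e-04 -1.e+00] F [ 0.36 -0.25 -0.16] q [  1.1  -3.3 -22.   71.1  -0.  171.2] op 0.05017561734647121 t 2.5333
shift cm [ 0.22 -0.07 -0.05]
```

View pics/w2.png

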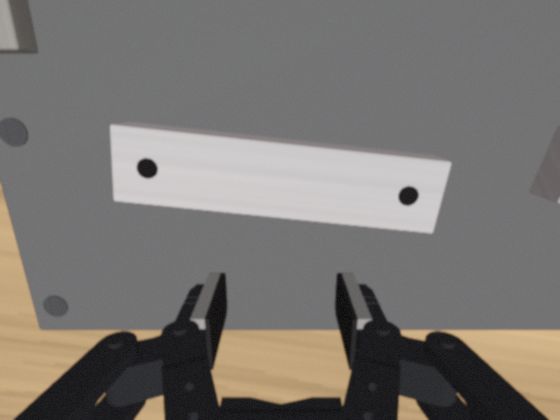

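Request:
play_rows --rows '[[[0.3, 0, 0], 0, 5], [[0.5, 0.5, 0], 0, 5], [[0.5, 1, 0], 0, 5], [[0.5, 1.5, 0], 0, 5], [[0.5, 2, 0], 0, 5], [[0.5, 2.5, 0], 0, 5], [[0.5, 3, 0], 0, 5], [[0.5, 3.5, 0], 0, 5], [[0.5, 4, 0], 0, 5], [[0.5, 4.5, 0], 0, 5], [[0.5, 5, 0], 0, 5], [[0.5, 5, 0], 0, 5]]'

```text
time: 3.58
ee_pos: [0.5293, 0.0184, 0.0114]
tcp_rot: [94.6, 90.0, 14.5]
wrist_force: [0.5, -0.3, 0.3]
opening: 0.05
```

Run:
```python
from workcell import bot
from h import *
o=bot.get_obs(); tool(o,w(-.041,.065,.012))
p,d=bot.camera("wrist"); cv2.imwrite("pics/w3.png",p)
```

```text
TCP fence [-93.5  64.9  11.4] turn -179.9949251665667 0.005074833433297954 toolaxes z [ 0.172 -0.985 -0.   ] y [0.985 0.172 0.001] FX in tool [9.e-04 1.e+00 1.e-04] FY [ 1.e-04  1.e-04 -1.e+00] F [ 0.53 -0.26  0.34] q [  2.    3.8 -15.6  70.5   0.  172.1] op 0.049958965331477666 t 3.5833
shift cm [-0.06  5.25 -0.01]
```

View pics/w3.png

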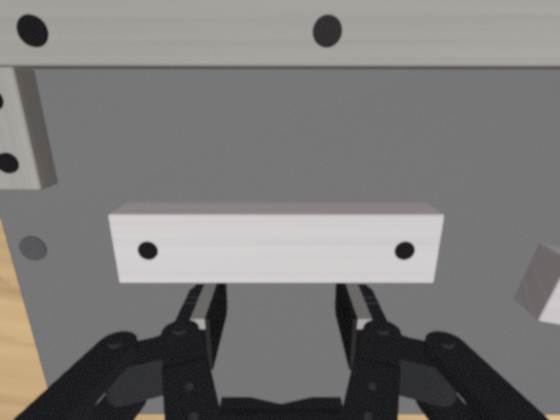

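The bar now lies against both fingers, parallel to the fence (bar edges at rows 213 and 282, fence face edge at row 67).

Run:
```python
from workcell import bot
from h import *
o=bot.get_obs(); m=bot.camera_model("wrist")
for uv,z in([(118,282),.028],[(435,282),.028],[(112,213),.028],[(442,213),.028],[(100,66),.022],[(500,66),.022],[(42,188),.022],[(15,68),.022]):
    print(uv,f(wcast(m,o,uv,z)[0]))
```

```text
(118, 282) [-82.9 132.   28. ]
(435, 282) [-83.    1.7  28. ]
(112, 213) [-53.  129.8  28. ]
(442, 213) [-53.1   3.3  28. ]
(100, 66) [ -0.7 128.5  22. ]
(500, 66) [ -0.8 -11.8  22. ]
(42, 188) [-44.7 158.7  22. ]
(15, 68) [ -1.3 158.4  22. ]
```

Request:
play_rows --rows '[[[0, 0.5, 0], 0, 5], [[0, 1, 0], 0, 5], [[0, 1.5, 0], 0, 5], [[0, 2, 0], 0, 5], [[0, 2.5, 0], 0, 5], [[0, 3, 0], 0, 5], [[0, 3.5, 0], 0, 5], [[0, 4, 0], 0, 5], [[0, 4.4, 0], 0, 5], [[0, 4.7, 0], 0, 5], [[0, 4.9, 0], 0, 5], [[0, 4.9, 0], 0, 5]]'

```text
time: 4.63
ee_pos: [0.5769, 0.0267, 0.0114]
tcp_rot: [89.0, 90.0, 8.9]
wrist_force: [-0.8, -0.7, -0.4]
opening: 0.0501
```

Request:
play_rows --rows '[[[0, 0.1, 0], 0, 5], [[0, 0.2, 0], 0, 5], [[0, 0.3, 0], 0, 5], [[0, 0.4, 0], 0, 5], [[0, 0.4, 0], 0, 5]]'

```text
time: 5.05
ee_pos: [0.5805, 0.0273, 0.0115]
tcp_rot: [80.4, 90.0, 0.3]
wrist_force: [-0.1, 0.2, 0.3]
opening: 0.05
```

Request:
play_rows --rows '[[[0, 0.05, 0], 0, 5], [[0, 0.1, 0], 0, 5], [[0, 0.15, 0], 0, 5], [[0, 0.15, 0], 0, 5]]'

```text
time: 5.38
ee_pos: [0.5816, 0.0275, 0.0114]
tcp_rot: [-88.9, 90.0, -169.0]
wrist_force: [-4.7, -0.5, 3.2]
opening: 0.0501
```

Run:
```python
from workcell import bot
from h import *
o=bot.get_obs(); tool(o)
p,d=bot.camera("wrist"); cv2.imwrite("pics/w4.png",p)
```

```text
TCP fence [-40.4  64.9  11.4] turn 179.9905197294019 -0.009480270598032803 toolaxes z [ 0.172 -0.985  0.   ] y [ 0.985  0.172 -0.001] FX in tool [-7.e-04  1.e+00 -2.e-04] FY [-0.e+00 -2.e-04 -1.e+00] F [-4.69 -0.48  3.24] q [  2.7  10.9  -7.8  71.4  -0.  172.8] op 0.05007199860062693 t 5.3833
```

View pics/w4.png

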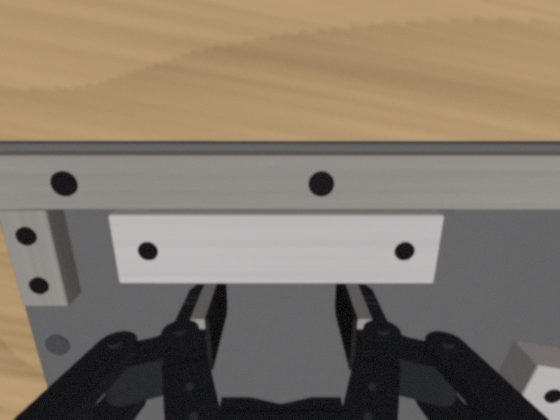

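Request:
play_rows --rows '[[[0, 0.05, 0], 0, 5], [[0, 0.1, 0], 0, 5], [[0, 0.1, 0], 0, 5]]'

```text
time: 5.68
ee_pos: [0.5816, 0.0275, 0.0114]
tcp_rot: [-90.5, 89.9, -170.6]
wrist_force: [-10.9, -1.4, 5.7]
opening: 0.0503
```

Request:
play_rows --rows '[[[0, -0.5, 0], 0, 5], [[0, -1.5, 0], 0, 5], [[-1, -2, 0], 0, 5], [[-3, -2, 0], 0, 5], [[-5, -2, 0], 0, 5], [[-6, -1, 2], 0, 2], [[-6, 0, 4], 0, 0], [[-6, 1, 6], 0, 0], [[-6, 2, 8], 0, 0], [[-6, 2.3, 9.7], 0, 0], [[-6, 2.3, 9.7], 0, 0], [[-6, 2.3, 9.7], 0, 0]]'

```text
time: 6.68
ee_pos: [0.6226, -0.0645, 0.0719]
tcp_rot: [86.7, 90.0, 6.5]
wrist_force: [0.2, -0.5, -0.5]
opening: -0.0002
```

Run:
```python
from workcell import bot
from h import *
o=bot.get_obs(); tool(o,w(-.016,-.032,.0125))
p,d=bot.camera("wrist"); cv2.imwrite("pics/w5.png",p)
```

```text
TCP fence [-15.8 -32.8  71.9] turn 179.91667449804964 -0.08332550195041222 toolaxes z [ 0.17  -0.985  0.   ] y [0.985 0.17  0.001] FX in tool [ 8.0e-04  1.0e+00 -1.5e-03] FY [-1.0e-04 -1.5e-03 -1.0e+00] F [ 0.21 -0.49 -0.53] q [ -5.9  15.1   4.   78.9   0.  164.3] op -0.00022094661911290897 t 6.6833
shift cm [ 5.94 -0.02 -0.08]
```

View pics/w5.png

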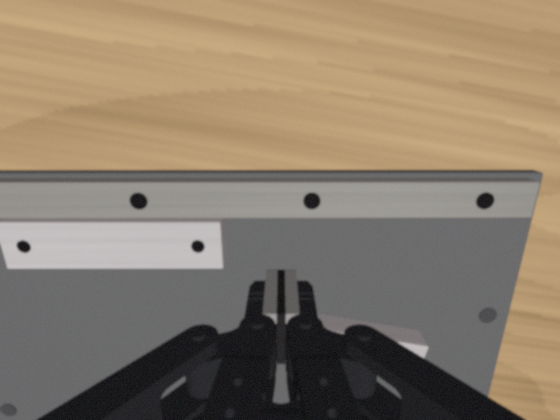

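Request:
play_rows --rows '[[[1.5, 0, 0], 0, 0], [[3, 0, 0], 0, 0], [[4.2, 0, 0], 0, 0], [[5, 0, 0], 0, 0], [[5.5, 0, 0], 0, 0], [[5.9, 0, 0], 0, 0], [[5.9, 0, -0.5], 0, 0], [[5.9, 0, -1], 0, 0], [[5.9, 0, -1.5], 0, 0], [[5.9, 0, -2], 0, 0], [[5.9, 0, -2.5], 0, 0], [[5.9, 0, -2.5], 0, 0]]'

```text
time: 7.73
ee_pos: [0.618, -0.0383, 0.0129]
tcp_rot: [76.2, 90.0, -3.8]
wrist_force: [0.0, -0.9, 0.2]
opening: -0.0001
```

Run:
```python
from workcell import bot
from h import *
o=bot.get_obs(); tool(o)
p,d=bot.camera("wrist"); cv2.imwrite("pics/w6.png",p)
```

```text
TCP fence [-15.8  -6.2  12.9] turn -179.96000187603934 0.039998123960657495 toolaxes z [ 0.173 -0.985  0.   ] y [0.985 0.173 0.001] FX in tool [8.e-04 1.e+00 7.e-04] FY [-2.e-04  7.e-04 -1.e+00] F [ 0.02 -0.94  0.17] q [ -3.5  15.7  -1.9  72.4  -0.  166.5] op -8.240422726985984e-05 t 7.7333
```

View pics/w6.png

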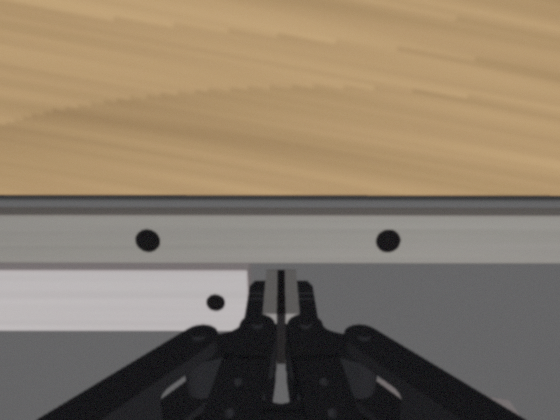

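The finger now touches the bar's right end (col ~248), and the bar is still parallel to the fence edge. I'll keep pushing slowly.

Request:
play_rows --rows '[[[0, 0, -0.3], 0, 0], [[0, 0, -0.6], 0, 0], [[0, 0, -0.9], 0, 0], [[0, 0, -1.2], 0, 0], [[0, 0, -1.4], 0, 0], [[0, 0, -1.5], 0, 0], [[0, 0, -1.5], 0, 0]]'

```text
time: 8.37
ee_pos: [0.6154, -0.0243, 0.0125]
tcp_rot: [95.9, 90.0, 15.8]
wrist_force: [0.2, -1.5, 1.6]
opening: -0.0002
```

Run:
```python
from workcell import bot
from h import *
o=bot.get_obs(); tool(o); m=bot.camera_model("wrist")
print(f(wcast(m,o,(248,300),.028)[0]))
p,d=bot.camera("wrist"); cv2.imwrite("pics/w7.png",p)
p,d=bot.camera("scene"); cv2.imwrite("pics/s7.png",cv2.resize(p[150:310,70:345],None,fx=2.8,fy=2.8,interpolation=cv2.INTER_CUBIC))
```

```text
TCP fence [-16.    8.1  12.5] turn -179.99074728061112 0.009252719388882724 toolaxes z [ 0.172 -0.985 -0.   ] y [0.985 0.172 0.   ] FX in tool [3.e-04 1.e+00 2.e-04] FY [ 0.e+00  2.e-04 -1.e+00] F [ 0.18 -1.53  1.55] q [ -2.3  15.3  -2.5  72.3   0.  167.8] op -0.00021359237968246884 t 8.3667
[-14.4  22.1  28. ]
```

View pics/w7.png

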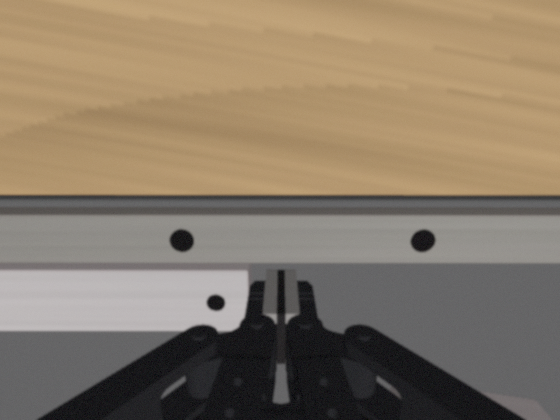

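View pics/s7.png

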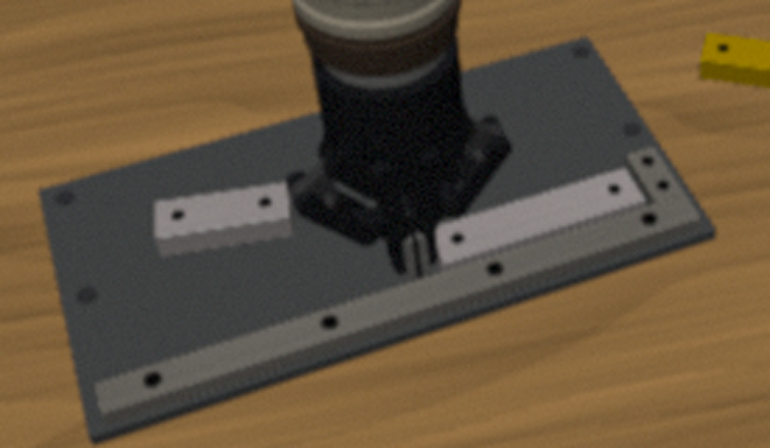

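Request:
play_rows --rows '[[[0, 0, -0.2], 0, 0], [[0, 0, -0.35], 0, 0], [[0, 0, -0.5], 0, 0], [[0, 0, -0.55], 0, 0], [[0, 0, -0.55], 0, 0]]'

```text
time: 8.88
ee_pos: [0.6142, -0.0189, 0.0123]
tcp_rot: [-144.1, 90.0, 135.8]
wrist_force: [1.2, -1.5, 1.2]
opening: -0.0002
```

Request:
play_rows --rows '[[[0, 0, -0.05], 0, 0], [[0, 0, -0.1], 0, 0], [[0, 0, -0.1], 0, 0]]'

```text
time: 9.13
ee_pos: [0.6141, -0.018, 0.0123]
tcp_rot: [-124.7, 90.0, 155.2]
wrist_force: [0.5, -2.3, 0.9]
opening: 0.0
```

Request:
play_rows --rows '[[[0, 0, -0.05], 0, 0], [[0, 0, -0.1], 0, 0], [[0, 0, -0.1], 0, 0]]'

```text
time: 9.38
ee_pos: [0.6139, -0.017, 0.0123]
tcp_rot: [-130.7, 90.0, 149.2]
wrist_force: [-0.3, -2.5, 0.7]
opening: 0.0001
```

Request:
play_rows --rows '[[[0, 0, -0.05], 0, 0], [[0, 0, -0.1], 0, 0], [[0, 0, -0.1], 0, 0]]'

```text
time: 9.63
ee_pos: [0.6139, -0.0167, 0.0124]
tcp_rot: [-4.0, 89.9, -84.1]
wrist_force: [0.7, -5.6, 0.0]
opening: 0.0001
```

Run:
```python
from workcell import bot
from h import *
o=bot.get_obs(); tool(o); m=bot.camera_model("wrist")
print(f(wcast(m,o,(248,300),.028)[0]))
```

```text
TCP fence [-16.1  15.8  12.4] turn 179.96846595346645 -0.031534046533579385 toolaxes z [ 0.171 -0.985  0.001] y [ 0.985  0.171 -0.   ] FX in tool [-1.e-04  1.e+00 -6.e-04] FY [-1.3e-03 -6.0e-04 -1.0e+00] F [ 0.75 -5.61  0.02] q [-1.500e+00  1.500e+01 -2.700e+00  7.220e+01 -1.000e-01  1.686e+02] op 0.00012403734704556163 t 9.6333
[-14.4  29.8  28. ]
```

Request:
play_rows --rows '[[[0, 0, -0.05], 0, 0], [[0, 0, -0.1], 0, 0], [[0, 0, -0.1], 0, 0]]'

```text
time: 9.88
ee_pos: [0.6139, -0.0166, 0.0124]
tcp_rot: [-2.0, 89.8, -82.2]
wrist_force: [1.4, -11.4, -0.1]
opening: 0.0001
```

Request:
play_rows --rows '[[[0, 0, 0.5], 0, 0], [[0, 0, 1.5], 0, 0], [[-1, 0, 2], 0, 0], [[-4, -1, 2], 0, 0], [[-7, -3, 0], 0, 0], [[-9, -5, -2], 0, 3], [[-9, -6, -5], 0, 5], [[-9, -6, -8], 0, 5], [[-9, -6, -8], 0, 5], [[-9, -6, -8], 0, 5]]'

```text
time: 10.72
ee_pos: [0.5408, 0.0543, 0.1035]
tcp_rot: [102.9, 89.9, 22.9]
wrist_force: [0.5, -0.3, 0.2]
opening: 0.05
```

Run:
```python
from workcell import bot
from h import *
o=bot.get_obs(); tool(o,w(-.060,.093,.012))
p,d=bot.camera("wrist"); cv2.imwrite("pics/w8.png",p)
```

```text
TCP fence [-75.9  98.3 103.5] turn -179.8786130700039 0.12138692999610612 toolaxes z [ 0.174 -0.985 -0.   ] y [0.985 0.174 0.001] FX in tool [0.0012 1.     0.0021] FY [ 3.0e-04  2.1e-03 -1.0e+00] F [ 0.52 -0.32  0.19] q [  5.7   3.4  -5.7  80.8   0.  175.7] op 0.05000601093527344 t 10.7167
shift cm [9.15 1.58 0.54]
```

View pics/w8.png

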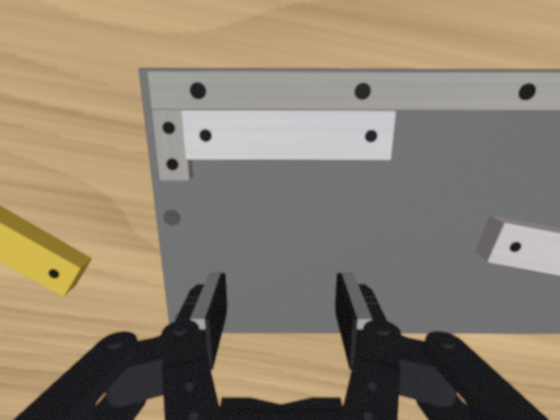

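The wrist view shows the bar seated in the corner: top corners near (183,111), (395,111) and (391,159), with the stop face at col ~188. Next is a numeric check for flushness.

Run:
```python
from workcell import bot
from h import *
o=bot.get_obs(); m=bot.camera_model("wrist")
p=cv2.imread("pics/w8.png"); p2=cv2.resize(p[55:190,130:410],None,fx=2.8,fy=2.8,interpolation=cv2.INTER_CUBIC); cv2.imwrite("pics/w8c.png",p2)
g=p.mean(2)
def edge(col,r0,r1): # subpixel strongest gradient rows
    d=np.diff(g[r0:r1,col]); k=np.argmax(abs(d)); s=slice(max(k-1,0),k+2); return r0+.5+np.average(np.arange(len(d))[s],weights=abs(d[s])+1e-6)
for name,r0,r1,z in(("bar far",107,116,.028),("bar near",152,166,.028)):
    E=[f(wcast(m,o,(c,edge(c,r0,r1)),z)[0])[:2] for c in list(range(220,360,10))]
    E=np.array(E); k=np.polyfit(E[:,1],E[:,0],1); print(name,"x'",E[:,0].mean().round(2),"slope deg",np.degrees(k[0]).round(2))
E=np.array([f(wcast(m,o,(c,edge(c,100,114)),.022)[0])[:2] for c in range(410,500,10)]);print("face",E[:,0].mean())
h=lambda row,c0,c1:(lambda d:c0+.5+np.argmax(abs(d)))(np.diff(g[row,c0:c1]))
for row in(120,128,145,152): print(row,"barL",f(wcast(m,o,(h(row,176,200),row),.028)[0]),"barR",f(wcast(m,o,(h(row,380,405),row),.028)[0]))
for row in(168,174): print("stop",f(wcast(m,o,(h(row,180,200),row),.022)[0]))
for uv in((500,217),(487,262)): print("short",f(wcast(m,o,uv,.028)[0]))
```

```text
bar far x' -0.51 slope deg 0.09
bar near x' -30.1 slope deg 0.04
face -0.21111111111111114
120 barL [ -6.2 158.   28. ] barR [-6.2 28.7 28. ]
128 barL [-10.9 157.8  28. ] barR [-10.9  28.8  28. ]
145 barL [-21.2 158.1  28. ] barR [-21.1  29.   28. ]
152 barL [-25.5 157.9  28. ] barR [-25.4  28.5  28. ]
stop [-36.8 158.5  22. ]
stop [-40.7 158.2  22. ]
short [-68.4 -48.   28. ]
short [-101.5  -45.8   28. ]
```

View pics/w8c.png

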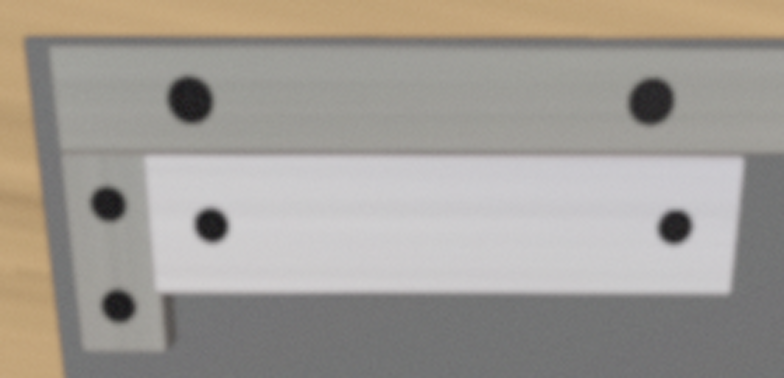

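It's seated to within about 0.3 mm. I'll do one light two-finger re-press against the fence to confirm by force.

Request:
play_rows --rows '[[[3, 0.5, 0.2], 0, 5], [[6, 1, 0.4], 0, 5], [[8, 1.2, 0.5], 0, 5], [[9, 1.2, 0.5], 0, 5], [[9.1, 1.2, 0.5], 0, 5], [[9.1, 1.6, 0.5], 0, 5], [[9.1, 2.1, 0.5], 0, 5], [[9.1, 2.6, 0.5], 0, 5], [[9.1, 3, 0.5], 0, 5], [[9.1, 3.2, 0.5], 0, 5], [[9.1, 3.3, 0.5], 0, 5], [[9.1, 3.3, 0.5], 0, 5]]'

```text
time: 11.77
ee_pos: [0.5744, 0.0542, 0.0116]
tcp_rot: [88.3, 90.0, 8.2]
wrist_force: [0.0, -0.0, 0.3]
opening: 0.0504
```

Request:
play_rows --rows '[[[0, 0.05, 0], 0, 5], [[0, 0.1, 0], 0, 5], [[0, 0.15, 0], 0, 5], [[0, 0.2, 0], 0, 5], [[0, 0.2, 0], 0, 5]]'

```text
time: 12.18
ee_pos: [0.5762, 0.0545, 0.0114]
tcp_rot: [108.9, 90.0, 28.8]
wrist_force: [-0.6, 0.5, 0.6]
opening: 0.05
```

Run:
```python
from workcell import bot
from h import *
tool(bot.get_obs())
```

```text
TCP fence [-41.1  92.4  11.4] turn 179.99654729992926 -0.0034527000707385014 toolaxes z [ 0.172 -0.985 -0.   ] y [0.985 0.172 0.   ] FX in tool [ 1.e-04  1.e+00 -1.e-04] FY [ 0.e+00 -1.e-04 -1.e+00] F [-0.56  0.45  0.63] q [  5.4  10.4  -8.3  71.3   0.  175.5] op 0.049968229897542966 t 12.1833
```

Request:
play_rows --rows '[[[0, 0.05, 0], 0, 5], [[0, 0.1, 0], 0, 5], [[0, 0.15, 0], 0, 5], [[0, 0.15, 0], 0, 5]]'

```text
time: 12.52
ee_pos: [0.5769, 0.0546, 0.0114]
tcp_rot: [-89.6, 89.9, -169.7]
wrist_force: [-4.3, -1.7, 3.8]
opening: 0.05
```

Run:
```python
from workcell import bot
from h import *
tool(bot.get_obs())
```

```text
TCP fence [-40.4  92.4  11.4] turn 179.99053781897126 -0.009462181028766281 toolaxes z [ 0.172 -0.985  0.   ] y [ 0.985  0.172 -0.002] FX in tool [-1.7e-03  1.0e+00 -2.0e-04] FY [-0.e+00 -2.e-04 -1.e+00] F [-4.31 -1.73  3.83] q [  5.4  10.6  -8.1  71.4  -0.  175.5] op 0.05004212995370007 t 12.5167
```

Contact came at the same place as before (x' = -40.4 mm), so it is flush. I'll retreat and do a final check.

Request:
play_rows --rows '[[[0, -0.5, 0], 0, 5], [[0, -1.5, 0], 0, 5], [[-1, -2.5, 0], 0, 5], [[-4, -3, 0], 0, 5], [[-7, -3.5, 0], 0, 5], [[-9, -3.5, 0], 0, 5], [[-9, -3.5, 0], 0, 5], [[-9, -3.5, 0], 0, 5], [[-9, -3.5, 0], 0, 5]]'

```text
time: 13.27
ee_pos: [0.5429, 0.0487, 0.1007]
tcp_rot: [-101.1, 90.0, 178.8]
wrist_force: [0.0, 0.2, -0.6]
opening: 0.0505
```

Run:
```python
from workcell import bot
from h import *
o=bot.get_obs(); tool(o); m=bot.camera_model("wrist")
p,d=bot.camera("wrist"); cv2.imwrite("pics/w9.png",p)
hsv=cv2.cvtColor(p,cv2.COLOR_BGR2HSV); mask=cv2.inRange(hsv,(0,0,188),(180,40,255)); mask[260:]=0
for c in cv2.findContours(mask,cv2.RETR_EXTERNAL,cv2.CHAIN_APPROX_NONE)[0]:
    if cv2.contourArea(c)<500: continue
    P=np.array([f(x)[:2] for x in wcast(m,o,c[:,0],.028)],np.float32); r=cv2.minAreaRect(P); print(np.round(r[0],1),np.round(r[1],1),round(r[2],2))
```

```text
TCP fence [-74.8  92.4 100.7] turn 179.99692884305537 -0.00307115694465665 toolaxes z [ 0.172 -0.985 -0.   ] y [ 0.985  0.172 -0.   ] FX in tool [-4.e-04  1.e+00 -1.e-04] FY [ 1.e-04 -1.e-04 -1.e+00] F [ 0.05  0.2  -0.62] q [  5.1   3.8  -5.7  80.6   0.  175.2] op 0.05048991999302497 t 13.2667
[-85.1 -72.5] [51.4 24.2] 90.0
[-15.   94.7] [128.9  28.2] 89.95
```

View pics/w9.png

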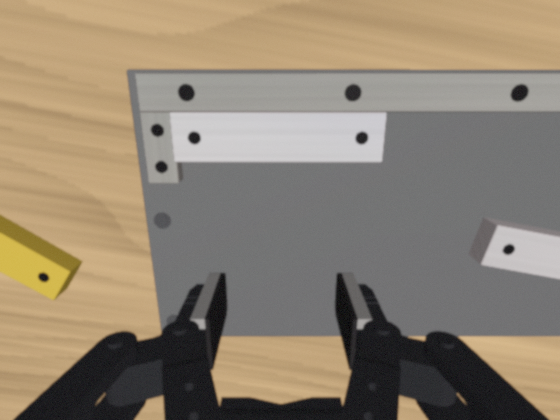

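The bar sits in the corner at (171–386, 112–162) px, the gripper is clear, and the short bar at right is untouched.

Run:
```python
from workcell import bot
print(bot.job_done())
```

```text
the job is handed in; nothing more can be done
None
```

The long bar is seated against the long fence and the end stop, and I handed the job in after about 13 s of the 45 s allowed.

**What I did:**
- I pushed the bar flat across the plate with both open fingers until its long side met the fence. The force rose to about 12 N.
- I then pushed it along the fence with closed fingers until its end met the stop, at about 11 N.
- I pressed it once more, lightly, against the fence, then backed the gripper off. The contact came at the same position as the first time.

**Last checks:**
- **Position:** the bar's centre measured 15.0 mm from the nominal fence face. It was 65.3 mm from the stop by nominal geometry, and 64 mm using the stop face as the camera measured it. The target was 15 and 65 mm.
- **Angle:** it was within 0.1° of parallel to the fence.
- **Gap to the fence:** the two edges appeared about 0.3 mm apart, which is below the 2 mm calibration accuracy.
- **Disagreement:** the wrist camera put the stop face 1.5 mm from its nominal place, also within calibration. I relied on the contact force for the final seating.
- **Short bar:** the arm never went near it. It looks unmoved, but the last picture shows only part of it. One of its rougher corner readings differed by about 4 mm from the first look, and I did not re-measure it.

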